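# Pin a flow-cell stack

### The arm

A 7-joint arm with a two-finger parallel gripper is mounted at the origin on a cart in front of the work surface, level with it; the furniture and walls round the work are solid. World frame = base frame: x ahead of the robot, y to its left, z up, the work surface at z = 0. Lengths are in m, angles in rad, forces in N, time in s.
With the tool pointing down it reaches from about 0.4 to 0.85 m from the base axis. Payload 10.4 kg.
Tool frame: the origin (TCP) lies between the finger pads; the fingertips stand 22 mm ahead of it and the grasp point (between the pads) lies 3 mm ahead of it; z points along the fingers, y is the line along which they close (so a half turn about z gives the same grasp; the last joint's range is limited). The gripper opens to 85 mm and grips with 20 to 120 N. Pads are 22 mm wide; open, the fingers measure 114 mm over their backs; the gripper's body (76 mm by 85 mm) begins 54 mm behind the grasp point. The pads swing forward as they close: fully open they stand 13 mm farther back than shut.
Start: joints at [-1.245, 0.332, -0.065, 1.46, 0.022, 1.35, -0.088], TCP at [0.214, 0.587, 0.253] pointing down, gripper open.
Joint ranges: [-2.6, 2.6], [-0.5, 2.12], [-1.47, 1.34], [0.16, 2.42], [-1.27, 4.41], [0.06, 2.06], [-2.6, 2.6]. Speed limits (rad/s): [2.22, 2.22, 2.79, 2.79, 3.14, 3.14, 3.14].

### API

Orientations are given as a unit quaternion [x, y, z, w].
In Python, from workcell import manip, camera, ticket, boxes_of, outline_of gives the robot as it stands.
- The arm moves only by the tool carry_out, never from a script. Its argument "deltas" is a list of rows, each a list of 5 numbers: the shift along the tool's x, y, z as a fraction of full scale, then the turn about the tool's z as a fraction of full scale, then the opening, from -1 (shut) to 1 (fully open), so that 0 is half open. In form: [[tx, ty, tz, spin, gripper], ...]. A call has 1 to 20 rows; each row is the pose to reach, as a shift and turn from the pose commanded when the call began, along the tool's axes at that moment; what a row does not reach only later rows make up. Full scale, the value 1, is 150 mm for a shift and 30 degrees for a turn. A row lasts 1/8 s, in which the tool goes at most 62.5 mm and 10.7 degrees, less where a joint would pass 70% of its speed; a pose out of reach is approached as far as the arm can. A call with a number of a shift or a turn outside -1 to 1 is refused whole. A call with a gripper value outside its range is refused whole. The fingers move at their own pace and stop on an object; "force" is the grip in N (left out, the last holds). Time passes only in rows, so rows that repeat a pose let the fingers close. It gives the time, the measured TCP pose, the force, the opening and the grip force at its end, in the units of the state.
- manip.get_obs(): the state, without advancing time (a new reading comes with each control period).
- camera(name): name is "side" or "top" or "wrist"; returns a dict with "img" (480x640x3 uint8, red, green, blue), "depth" (480x640 float32, m along the optical axis (not along the pixel's ray), 0 where there is no reading), "vertical_fov" (degrees; the focal length in pixels is half the picture's height over the tangent of half this angle, whatever the lens; pixels are square), "cx", "cy" (the principal point, pixels), "k1" (the pictures are not rectified: a ray, as slopes to the right and down, at radius r is drawn at 1 + k1 r^2 times it, then the intrinsics apply), "R" (3x3) and "t" (3): a world point X has camera coordinates R X + t. Camera axes: x right, y down, z forward; pixel columns grow to the right and rows downward; lengths in m; the calibration is good to about 2 mm. A picture is of the moment at which its call begins.
- ticket.hand_in(): hands the job in; it is judged then, once.
Trained networks look in a picture, given as the dict that the camera call returned (one of the last four; its "shot" number tells which), for a name from the list of things; names that differ only in an ending like _2 or _b are one class to them, and where a whole thing is asked for, a point or a joint stands for the part that bears it (a point fixed in the world has none). Each returns a list of dicts, best first, with "conf" (0 to 1); they miss things now and then, are a little off and sometimes report something else, mostly with a low value. They report only what shows in the picture. A call takes as long as a camera call.
- boxes_of(query, picture): "position" ([x, y, z] in m, in world coordinates, good to about 4 mm: the middle of the surface that is visible of it).
- outline_of(query, picture): "region" (480x640 bool, what is visible of it).
The state is a dict: "clock": time; "joint_pos": joint angles; "joint_velocities": joint speeds; "tau": joint torques, N m; "position": TCP position; "ee_rot": TCP orientation; "ft_force": force on the tool from outside, world axes, zero at the start; "torque": the same for the moment, N m; "grip_width": opening from 0.0 (shut) to 1.0 (fully open); "grasp_force": force on a finger pad.
Only numpy, scipy, OpenCV 4.12 (cv2) and the standard library are available. Lean on these libraries where they do the work, as an engineer would, in place of code of your own. Each camera call takes 0.05 s, during which the arm holds its last target. There are 200 camera calls.

### The job

Assemble the flow cell: line up the white spacer plate, which lies askew on the blue cell body, with the bore in the body, and lay the brass cover plate flat on the spacer, both with their long sides along the length of the body. Then take the red-handled locating pin from its stand and pass it down through both plates into the body until its collar rests on the cover; let go of it, and leave the tin, the brass tee and the tape roll where they are.

Things in the scene. Friction and masses are not known exactly. Their poses are not given: they have to be found in the camera images.
- cell_base: Blue flow-cell body, fixed to the bench: a block 112 (x) x 92 (y) x 24 high (z) mm with a short brass port, 16 mm long, sticking out of each x end. Origin at the centre of its underside; z up, x along its length. In the middle of its top is a blind bore 14 mm wide and 20 mm deep.
- base_bore (a point): Mouth of the bore: centre of the cell body's flat top face, 24 mm above the bench. Axes as the body's.
- spacer_center (a point): Centre (half-way up, on the hole's axis) of the white plastic spacer plate, loose, 64 (x) x 44 (y) x 12 (z) mm, x along its length, z up; in its middle a through hole 14 mm wide. It starts lying flat on the cell body, 9 to 21 mm off the bore and turned. Grasp it across its 44 mm width. The same either way round.
- spacer: The spacer plate; origin at the centre of its underside.
- cover_center (a point): Centre (half-way up, on the hole's axis) of the brass cover plate, loose, same size and hole as the spacer (64 x 44 x 12 mm, hole 14 mm), with four small screws shown in its corners. It starts lying flat on the bench. Axes as the spacer's.
- cover: The cover plate; origin at the centre of its underside.
- pin_stand: Grey plastic block 46 x 46 x 48 high mm, fixed to the bench, in which the pin stands in a hole 14 mm wide and 44 mm deep, hanging by its collar on the top; origin at the centre of its underside.
- pin_tip (a point): Lower end of the locating pin, on its axis; z along the pin towards its handle. From the tip: a tapered nose 10 mm long (5 to 12 mm wide), a steel shank 12 mm wide up to the underside of the collar 42 mm from the tip, the collar 22 mm wide and 4 mm thick, then a round red handle 16 mm wide and 34 mm long, to 80 mm from the tip. It starts upright in the stand, collar on the top of the stand, tip 6 mm above the bench; it must be lifted 42 mm to leave the stand.
- pin_grip (a point): Point on the pin's axis in the red handle, 66 mm from its tip, where to grip it (24 mm above the underside of the collar, 14 mm below the top of the handle).
- pin: The locating pin; origin at its tip.
- mouse_b: Black computer mouse 111 x 60 x 34 high mm beside the cell body, fixed, an obstacle; origin at the centre of its underside, x along its length.
- tin: Round white tin with a red lid label, 65 mm wide, 26 mm high, a bystander; origin at the centre of its underside.
- tee: Brass tee fitting 33 x 56 x 16 mm, a bystander; origin at the centre of its underside.
- thread_tape: White roll of thread-seal tape, 56 mm wide, 14 mm high, a bystander; origin at the centre of its underside.

How it is judged:
At the end, for the whole second after the job is handed in: Spacer flat on the body, cover flat on it (heights within 3 mm), both within 4 mm of the bore axis and 0.2 rad of the body's length (either way round), tilt under 0.08 rad; pin upright through both, tip within 3 mm of the bore axis and at least 15 mm deep; all at rest (horizontal distance between each of spacer_center, cover_center and base_bore below 0.004 m and z of spacer_center in the frame of cell_base between 0.027 and 0.033 m and angle between the x axis of each of spacer_center, cover_center and the x axis of cell_base, either way round below 0.2 rad and angle between each of spacer_center, cover_center, pin_tip's own z axis and vertical below 0.08 rad and z of cover_center in the frame of cell_base between 0.039 and 0.045 m and z of pin_tip in the frame of cell_base below 0.009 m and horizontal distance between pin_tip and base_bore below 0.003 m and linear speed of each of pin, spacer, cover below 0.02 m/s); the robot touches nothing.
It fails at once if the septa tin is pushed more than 30 mm from its place (distance of tin from where it was at the start of the episode above 0.03 m).
It fails at once if the brass tee is pushed more than 30 mm from its place (distance of tee from where it was at the start of the episode above 0.03 m).
It fails at once if the tape roll is pushed more than 30 mm from its place (distance of thread_tape from where it was at the start of the episode above 0.03 m).
It also fails if it takes over 69 s, if anything falls off the work surface, if the arm or the gripper's body presses on something with over 40 N, if the wrist force passes 120 N, or if a joint passes its speed limit or range.

## Working session

There is one attempt and no reset: what is moved stays moved. The work goes in short steps, Python scripts to look and compute and a tool call to move; the robot and the scene stay as the last step left them, time stands still between calls to the robot, and variables do not carry over. Pictures are saved under pics/ and viewed, at most 10 in all, crops included, and the job is handed in when it is done.

Besides the shell and the picture viewer there is one more tool, called after "Call:" by a JSON object that holds its "name" and its "arguments". carry_out: Moves the arm, as the interface text tells. Its arguments: {"type":"object","properties":{"deltas":{"type":"array","items":{"type":"array","items":{"type":"number"}}},"force":{"type":"number"}},"required":["deltas"]}

```bash
mkdir -p pics; ls
cat > h.py <<'E'
import numpy as np, cv2
from workcell import manip, camera, ticket, boxes_of, outline_of
def K(c):
    f=240/np.tan(np.radians(c['vertical_fov'])/2); return np.array([[f,0,c['cx']],[0,f,c['cy']],[0,0,1.]]),np.array([c['k1'],0,0,0.])
def cloud(c,mask):
    v,u=np.nonzero(mask&(c['depth']>0)); k,d=K(c)
    n=cv2.undistortPoints(np.c_[u,v].astype(float)[:,None],k,d)[:,0]
    z=c['depth'][v,u]; P=np.c_[n*z[:,None],z]; return (P-c['t'])@c['R']
def onplane(c,uv,z):
    k,d=K(c); n=cv2.undistortPoints(np.array(uv,float).reshape(-1,1,2),k,d)[:,0]
    r=np.c_[n,np.ones(len(n))]@c['R']; o=-c['R'].T@c['t']; return o+r*((z-o[2])/r[:,2])[:,None]
def save(c,n): cv2.imwrite('pics/'+n+'.png',c['img'][...,::-1])
def state():
    o=manip.get_obs(); print({k:np.round(o[k],4).tolist() for k in ('clock','joint_pos','position','ee_rot','ft_force','grip_width','grasp_force')}); return o
E
python3 - <<'E'
from h import *
state()
for n in('top','side'):
    c=camera(n);save(c,n)
    print(n,np.round(-c['R'].T@c['t'],3),c['vertical_fov'])
    for q in ['cell_base','spacer','cover','pin_stand','pin','mouse_b','tin','tee','thread_tape']:
        r=outline_of(q,c); b=boxes_of(q,c)
        print(q,[(round(x['conf'],2),np.round(x['position'],3).tolist()) for x in b[:2]])
        for x in r[:1]:
            P=cloud(c,x['region']); zt=np.percentile(P[:,2],90); T=P[abs(P[:,2]-zt)<.004]
            rc=cv2.minAreaRect((T[:,:2]*1000).astype(np.float32))
            print('   ',round(x['conf'],2),len(P),'ztop',round(zt,4),[np.round(a,1) for a in rc])
E
```

```text
pics
{'clock': 0.0, 'joint_pos': [-1.2446, 0.3329, -0.0647, 1.461, 0.0216, 1.3499, -0.0885], 'position': [0.2135, 0.587, 0.2525], 'ee_rot': [0.1735, 0.9848, -0.0007, -0.0001], 'ft_force': [-0.5578, 0.7052, -0.1386], 'grip_width': 1.0004, 'grasp_force': 0.0}
top [ 0.41  -0.003  1.16 ] 44.41470150810293
cell_base [(0.83, [0.582, 0.032, 0.028]), (0.27, [0.535, -0.271, 0.079])]
    0.78 2086 ztop 0.0274 [array([592.4,  21.3]), array([ 92.1, 113.8]), np.float64(61.4)]
spacer [(0.85, [0.602, 0.009, 0.033])]
    0.73 780 ztop 0.0152 [array([502.3, 237.9]), array([65.7, 43.9]), np.float64(63.1)]
cover [(0.68, [0.502, 0.238, 0.012])]
    0.58 682 ztop 0.0153 [array([501.8, 237.6]), array([65.1, 43.4]), np.float64(63.7)]
pin_stand [(0.57, [0.531, -0.263, 0.046]), (0.46, [0.543, -0.27, 0.08])]
    0.8 625 ztop 0.0515 [array([ 537.8, -272.9]), array([46.3, 48. ]), np.float64(25.3)]
pin [(0.65, [0.54, -0.268, 0.079]), (0.19, [0.711, 0.171, 0.027])]
    0.53 98 ztop 0.0883 [array([ 538. , -271.9]), array([13.1, 13.3]), np.float64(43.7)]
mouse_b [(0.68, [0.533, -0.112, 0.027])]
    0.63 1425 ztop 0
[... 1073 characters left out ...]
6.9)]
pin [(0.63, [0.533, -0.279, 0.068])]
    0.53 163 ztop 0.0861 [array([ 537.6, -274.1]), array([12.7, 15.4]), np.float64(3.8)]
mouse_b [(0.87, [0.525, -0.131, 0.022])]
    0.91 1110 ztop 0.0337 [array([ 536., -117.]), array([79.2, 42. ]), np.float64(10.6)]
tin [(0.69, [0.7, 0.162, 0.022]), (0.64, [0.708, -0.177, 0.011])]
    0.62 413 ztop 0.0274 [array([707.7, 170.6]), array([64.1, 62.1]), np.float64(59.1)]
tee [(0.7, [0.363, 0.079, 0.011]), (0.2, [0.501, 0.228, 0.01])]
    0.69 137 ztop 0.0171 [array([370.6,  79.6]), array([49.2, 28.2]), np.float64(62.3)]
thread_tape [(0.76, [0.708, -0.18, 0.009])]
    0.6 166 ztop 0.0155 [array([ 708. , -177.5]), array([56.3, 22.7]), np.float64(33.2)]
```

View pics/top.png

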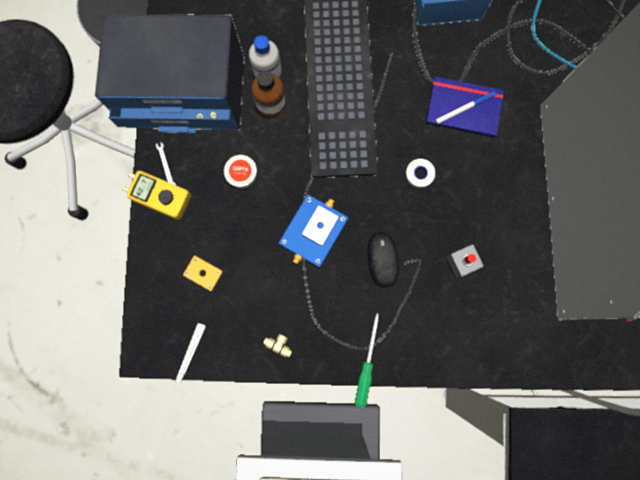

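```bash
cat >> h.py <<'E'
def rect(P):
    (c,(w,h),a)=cv2.minAreaRect((P[:,:2]*1000).astype(np.float32))
    if w<h: a+=90
    return np.round(c,1),np.round(sorted((w,h)),1),round((a+90)%180-90,1)
E
python3 - <<'E'
from h import *
# body sector: points by height
for n in('top','side'):
    c=camera(n); P=cloud(c,c['depth']>0)
    m=(abs(P[:,0]-.592)<.1)&(abs(P[:,1]-.021)<.09); Q=P[m]
    print(n)
    dz=.003 if n=='top' else .0015
    for lo,hi in((.018,.031),(.034,.042)):
        T=Q[(Q[:,2]-dz>lo-.0)&(Q[:,2]-dz<hi)]; print(lo,len(T),rect(T), T[:,2].mean())
    m=(abs(P[:,0]-.502)<.05)&(abs(P[:,1]-.238)<.05)&(P[:,2]>.009); T=P[m]; print('cover',rect(T))
E
```

```text
top
0.018 1969 (array([594.5,  20.1]), array([ 92.4, 134.6]), -28.8) 0.025255100543975586
0.034 301 (array([599.8,   8.5]), array([43.9, 64.2]), -27.9) 0.03861759326386449
cover (array([498.7, 240.1]), array([52.4, 65.3]), 62.9)
side
0.018 876 (array([592.1,  21.1]), array([ 96.8, 128.1]), -29.7) 0.02451631250667225
0.034 236 (array([599.7,   8. ]), array([48.7, 63.9]), -27.6) 0.03676730770392457
cover (array([502.9, 239. ]), array([44.9, 72.2]), 62.9)
```

The top view shows the blue body at about (314,231) with its ports on a line from (297,258) to (328,203). The white spacer is askew at (320,225), the brass cover at (203,273), the pin in its stand at (468,260), and the mouse at (383,258). I'm moving towards the spacer.

Call:
{"name": "carry_out", "arguments": {"deltas": [[-0.47, -0.34, 0, 0, 1], [-0.93, -0.68, 0, 0, 1], [-0.93, -0.68, 0, 0, 1], [-0.93, -0.68, 0, 0, 1]]}}

```text
clock: 2.5
position: [0.3129, 0.4407, 0.2539]
ee_rot: [0.177, 0.984, 0.0, 0.001]
ft_force: [-0.8, 0.2, -0.3]
grip_width: 1.003
grasp_force: 0.0
```

Call:
{"name": "carry_out", "arguments": {"deltas": [[-0.47, -0.34, 0, 0, 1], [-0.93, -0.68, 0, 0, 1], [-0.93, -0.68, 0, 0, 1], [-0.93, -0.68, 0, 0, 1]]}}

```text
clock: 3.0
position: [0.408, 0.2979, 0.2536]
ee_rot: [0.176, 0.984, 0.0, 0.0]
ft_force: [-0.4, 1.0, 1.7]
grip_width: 1.001
grasp_force: 0.0
```

Call:
{"name": "carry_out", "arguments": {"deltas": [[-0.47, -0.34, 0, 0, 1], [-0.93, -0.68, 0, 0, 1], [-0.93, -0.68, 0, 0, 1], [-0.93, -0.68, 0, 0, 1]]}}

```text
clock: 3.5
position: [0.5037, 0.155, 0.2533]
ee_rot: [0.176, 0.984, -0.0, 0.0]
ft_force: [-0.4, 1.0, -0.5]
grip_width: 1.0
grasp_force: 0.0
```

Call:
{"name": "carry_out", "arguments": {"deltas": [[-0.47, -0.34, 0, 0, 1], [-0.93, -0.68, 0, 0, 1], [-0.93, -0.68, 0, 0, 1], [-0.93, -0.68, 0, 0, 1]]}}

```text
clock: 4.0
position: [0.5996, 0.0121, 0.2527]
ee_rot: [0.175, 0.985, -0.001, -0.0]
ft_force: [0.3, 0.7, -0.0]
grip_width: 0.998
grasp_force: 0.0
```

Run:
```python
from h import *
state()
c=camera('wrist');save(c,'w1'); print(np.round(-c['R'].T@c['t'],3),np.round(c['R'],2))
for q in('spacer','cell_base'):
    for x in outline_of(q,c)[:1]:
        P=cloud(c,x['region']); print(q,x['conf'],len(P),np.percentile(P[:,2],[5,50,90]))
        zt=np.percentile(P[:,2],80); T=P[abs(P[:,2]-zt)<.005]; print(rect(T))
        m=x['region'].astype(np.uint8); cs=max(cv2.findContours(m,cv2.RETR_EXTERNAL,cv2.CHAIN_APPROX_NONE)[0],key=cv2.contourArea)
        print(rect(onplane(c,cs[:,0],.036 if q=='spacer' else .024)))
```

```text
{'clock': 4.0, 'joint_pos': [-0.4542, 0.286, 0.4397, 1.5548, -0.1228, 1.3289, 1.2186], 'position': [0.5996, 0.0121, 0.2527], 'ee_rot': [0.1749, 0.9846, -0.0006, -0.0001], 'ft_force': [0.3286, 0.7399, -0.0016], 'grip_width': 0.9975, 'grasp_force': 0.0}
[0.531 0.038 0.373] [[ 0.34  0.94 -0.  ]
 [ 0.9  -0.33  0.29]
 [ 0.27 -0.1  -0.96]]
spacer 0.64 4119 [0.03367065 0.035346   0.03629933]
(array([601. ,  10.1]), array([44. , 64.7]), -28.3)
(array([600.4,  10.4]), array([44.1, 66.2]), -28.0)
cell_base 0.85 10953 [0.0205255  0.02335031 0.02433637]
(array([592.6,  23.3]), array([ 92.4, 127.5]), -29.0)
(array([591.3,  23.9]), array([ 92.1, 141.8]), -29.0)
```

View pics/w1.png

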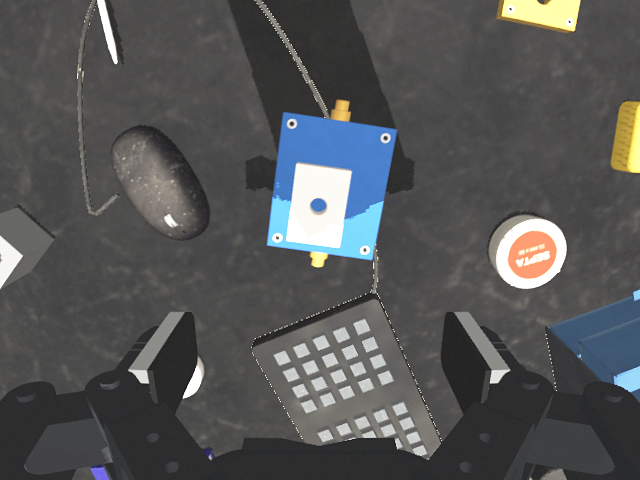

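The wrist view shows the spacer at (319,206) on the body, which spans roughly (268–397, 113–260). Their edges are nearly parallel, but the spacer is shifted to the lower left. Next I'll measure the offset using colour.

```bash
cat >> h.py <<'E'
def bodyfit(c,ctr=(.592,.0215),R=.075):
    """blue top face rect at z=.024 (mm,deg), white spacer rect at z=.036, bore/hole centres"""
    hsv=cv2.cvtColor(c['img'],cv2.COLOR_RGB2HSV); H,S,V=cv2.split(hsv)
    out={}
    v,u=np.mgrid[:480,:640]
    def pick(mask,z):
        X=onplane(c,np.c_[u.ravel(),v.ravel()],z)[:,:2].reshape(480,640,2)
        near=np.hypot(X[...,0]-ctr[0],X[...,1]-ctr[1])<R
        m=cv2.morphologyEx((mask&near).astype(np.uint8),cv2.MORPH_OPEN,np.ones((3,3)))
        k=max(cv2.findContours(m,cv2.RETR_EXTERNAL,cv2.CHAIN_APPROX_NONE)[0],key=cv2.contourArea)
        return k
    blue=(H>95)&(H<125)&(S>110)&(V>60); white=(S<60)&(V>150); brass=(H>12)&(H<32)&(S>90)&(V>90)
    res={}
    for n,m,z in(('blue',blue,.024),('white',white,.036),('brass',brass,.048)):
        try:
            k=pick(m,z); res[n]=rect(onplane(c,k[:,0],z)); print(n,cv2.contourArea(k),res[n])
            mm=cv2.moments(k)
        except Exception as e: print(n,e)
    return res
E
python3 - <<'E'
from h import *
for n in('wrist','top'):
    c=camera(n); bodyfit(c,(.592,.023) if n=='wrist' else (.592,.0215))
E
```

```text
blue 14583.5 (array([592.6,  23.7]), array([ 92.9, 112.7]), -28.5)
white 4235.5 (array([600.4,  10.7]), array([45. , 65.7]), -28.2)
brass 297.0 (array([535.7,  52.7]), array([14.4, 14.7]), -27.6)
blue max() iterable argument is empty
white 4537.5 (array([591.7,  22.1]), array([147.1, 147.4]), -88.5)
brass max() iterable argument is empty
```

Call:
{"name": "carry_out", "arguments": {"deltas": [[-0.007, -0.009, 0.3, 0.27, 0.4], [-0.007, -0.009, 0.7, 0.27, 0.4], [-0.007, -0.009, 1.0, 0.27, 0.4], [-0.007, -0.009, 1.0, 0.27, 0.4], [-0.007, -0.009, 1.0, 0.27, 0.4]], "force": 40}}

```text
clock: 4.88
position: [0.6001, 0.0124, 0.1055]
ee_rot: [0.242, 0.97, 0.001, 0.001]
ft_force: [0.4, -0.4, -0.4]
grip_width: 0.7
grasp_force: 0.0
```

Run:
```python
from h import *
o=state(); p=o['position']
c=camera('side');save(c,'s2')
P=cloud(c,c['depth']>0)
y=np.array([np.cos(np.radians(61.7)),np.sin(np.radians(61.7))]); x=np.array([y[1],-y[0]])
d=P[:,:2]-p[:2]; a=d@x; b=d@y
for s in(1,-1):
    m=(abs(a)<.016)&(s*b>.02)&(s*b<.06)&(P[:,2]>.05)&(P[:,2]<.2)
    print(s,m.sum(),np.percentile(P[m,2],[0,1,5,20]) if m.any() else '', np.percentile(b[m&(P[:,2]<.11)],[0,5,50,95]) if m.any() else '')
```

```text
{'clock': 4.875, 'joint_pos': [-0.4392, 0.4196, 0.426, 1.7176, -0.1966, 1.0442, 1.1346], 'position': [0.6001, 0.0124, 0.1055], 'ee_rot': [0.2422, 0.9702, 0.0006, 0.0011], 'ft_force': [0.4318, -0.3869, -0.3652], 'grip_width': 0.6997, 'grasp_force': 0.0}Traceback (most recent call last):
  File "<stdin>", line 9, in <module>
    return _quantile_unchecked(
        a, q, axis, out, overwrite_input, method, keepdims, weights)
    return _ureduce(a,
                    func=_quantile_ureduce_func,
    ...<5 lines>...
                    overwrite_input=overwrite_input,
                    method=method)
    r = func(a, **kwargs)
    result = _quantile(arr,
                       quantiles=q,
    ...<2 lines>...
                       out=out,
                       weights=wgt)
    slices_having_nans = np.isnan(arr[-1, ...])
                                  ~~~^^^^^^^^^
IndexError: index -1 is out of bounds for axis 0 with size 0
```

View pics/s2.png

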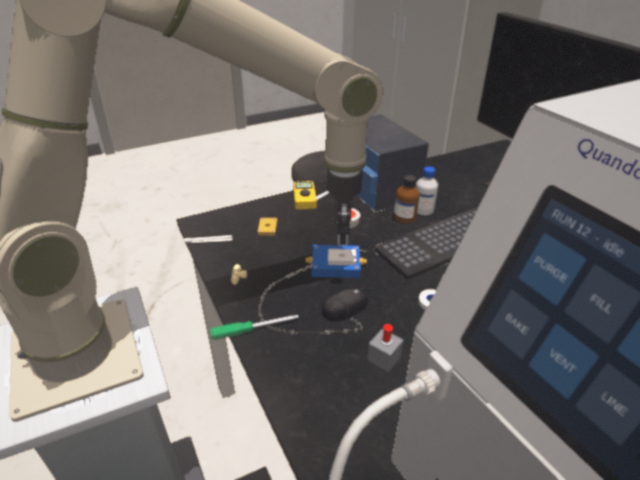

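The side view shows the gripper hanging just above the spacer near (343,240), with nothing in its way. I'll take the fingertip height from the depth image.

Run:
```python
from h import *
p=manip.get_obs()['position']
for n in('side','wrist'):
    c=camera(n);P=cloud(c,c['depth']>0)
    y=np.array([np.cos(np.radians(61.9)),np.sin(np.radians(61.9))]); x=np.array([y[1],-y[0]])
    d=P[:,:2]-p[:2]; a=d@x; b=d@y
    m=(abs(a)<.025)&(abs(b)<.07)&(P[:,2]>.05)&(P[:,2]<.16)
    print(n,m.sum())
    for lo in np.arange(.05,.16,.008):
        k=m&(P[:,2]>=lo)&(P[:,2]<lo+.008)
        if k.any(): print(round(lo,3),k.sum(),'z',P[k,2].min().round(4),'b',np.percentile(b[k],[0,50,100]).round(3),'a',np.percentile(a[k],[0,50,100]).round(3))
c=camera('wrist'); bodyfit(c,(.592,.023));save(c,'w3')
```

```text
side 237
0.082 4 z 0.088 b [-0.036 -0.035 -0.034] a [-0.007 -0.003  0.004]
0.09 20 z 0.0904 b [-0.044 -0.038 -0.034] a [-0.009  0.003  0.011]
0.098 28 z 0.0981 b [-0.045 -0.039 -0.034] a [-0.009 -0.     0.011]
0.106 26 z 0.1061 b [-0.046 -0.043 -0.034] a [-0.01  0.    0.01]
0.114 30 z 0.1141 b [-0.047 -0.042 -0.036] a [-0.01  0.    0.01]
0.122 4 z 0.1239 b [-0.046 -0.045 -0.044] a [-0.006 -0.002  0.005]
0.13 11 z 0.1322 b [-0.062 -0.059  0.032] a [-0.012  0.     0.011]
0.138 59 z 0.1386 b [-0.065 -0.06   0.027] a [-0.013  0.     0.013]
0.146 25 z 0.1461 b [-0.064 -0.06   0.025] a [-0.013 -0.     0.015]
0.154 30 z 0.1542 b [-0.066 -0.062  0.022] a [-0.015 -0.005  0.017]
wrist 36853
0.082 96 z 0.0875 b [-0.03  -0.029  0.031] a [-0.008  0.     0.011]
0.09 969 z 0.09 b [-0.042 -0.029  0.043] a [-0.011 -0.006  0.013]
0.098 1420 z 0.098 b [-0.043 -0.029  0.044] a [-0.011 -0.006  0.013]
0.106 1696 z 0.106 b [-0.043  0.03   0.044] a [-0.011 -0.006  0.012]
0.114 1847 z 0.114 b [-0.043 -0.029  0.044] a [-0.011 -0.006  0.013]
0.122 1865 z 0.122 b [-0.048  0.03   0.048] a [-0.012 -0.007  0.011]
0.13 3321 z 0.13 b [-0.061 -0.03   0.062] a [-0.013 -0.011 -0.005]
0.138 12234 z 0.138 b [-0.063 -0.027  0.063] a [-0.014 -0.004  0.014]
0.146 6055 z 0.146 b [-0.064  0.023  0.065] a [-0.017 -0.011  0.014]
0.154 7350 z 0.154 b [-0.065 -0.001  0.065] a [-0.017 -0.011  0.003]
blue 39356.5 (array([592.5,  23.5]), array([ 92.3, 112.7]), -28.5)
white 11878.0 (array([600. ,  10.9]), array([44.4, 66.4]), -28.2)
brass 907.5 (array([536.4,  52.9]), array([13. , 13.3]), -27.9)
```

Call:
{"name": "carry_out", "arguments": {"deltas": [[-0.006, -0.011, 0.15, 0, 0.4], [-0.006, -0.011, 0.25, 0, 0.4], [-0.006, -0.011, 0.34, 0, 0.4], [-0.006, -0.011, 0.34, 0, 0.4], [-0.006, -0.011, 0.34, 0, 0.4]]}}

```text
clock: 5.7
position: [0.5995, 0.0098, 0.0528]
ee_rot: [0.243, 0.97, 0.0, 0.0]
ft_force: [0.3, 0.3, 0.5]
grip_width: 0.702
grasp_force: 0.0
```

Call:
{"name": "carry_out", "arguments": {"deltas": [[0, 0, 0.032, 0, 0.4], [0, 0, 0.032, 0, 0.0], [0, 0, 0.032, 0, -0.3], [0, 0, 0.032, 0, -0.3], [0, 0, 0.032, 0, -0.3], [0, 0, 0.032, 0, -0.3]], "force": 40}}

```text
clock: 6.45
position: [0.5992, 0.0098, 0.0476]
ee_rot: [0.243, 0.97, 0.0, 0.0]
ft_force: [-1.0, -0.8, 3.0]
grip_width: 0.504
grasp_force: 41.0
```

Call:
{"name": "carry_out", "arguments": {"deltas": [[0, 0, -0.04, 0, -0.3], [0.04, 0.02, -0.04, 0.013, -0.3], [0.085, 0.052, -0.04, 0.013, -0.3], [0.085, 0.052, -0.04, 0.013, -0.3], [0.085, 0.052, -0.04, 0.013, -0.3]]}}

```text
clock: 7.08
position: [0.5915, 0.0227, 0.0535]
ee_rot: [0.246, 0.969, 0.0, 0.0]
ft_force: [-0.1, -0.1, 0.3]
grip_width: 0.5
grasp_force: 40.8
```

Run:
```python
from h import *
state()
c=camera('wrist');save(c,'w4'); hsv=cv2.cvtColor(c['img'],cv2.COLOR_RGB2HSV)
bodyfit(c,(.592,.023))
m=outline_of('spacer',c)
if m:
    P=cloud(c,m[0]['region']); print(m[0]['conf'],rect(P),np.percentile(P[:,2],[5,50,95]))
```

```text
{'clock': 7.075, 'joint_pos': [-0.4443, 0.4718, 0.4068, 1.7715, -0.2239, 0.9439, 1.1291], 'position': [0.5915, 0.0227, 0.0535], 'ee_rot': [0.2458, 0.9693, 0.0, 0.0], 'ft_force': [-0.0895, -0.1298, 0.3047], 'grip_width': 0.5001, 'grasp_force': 40.7621}
blue 27676.5 (array([573.3,  34.1]), array([72.7, 92. ]), 61.4)
white 21317.0 (array([594.2,  22. ]), array([46.1, 70.3]), -28.2)
brass 1545.0 (array([534.8,  54.8]), array([12.3, 12.6]), -28.4)
0.62 (array([592.5,  21.2]), array([47. , 65.3]), -28.0) [0.03652059 0.04111309 0.04210089]
```

View pics/w4.png

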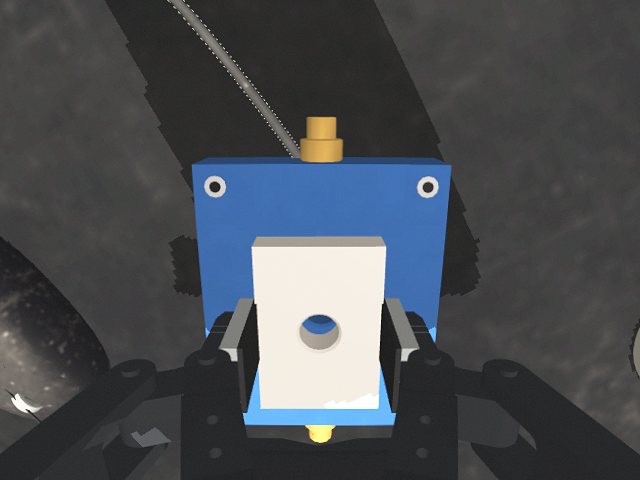

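The wrist view shows the spacer held squarely, with top-face corners near (252,246), (385,246), (378,409) and (260,409), and its hole at (320,333). The body's far edge is at row 165 from (193) to (450), and its near edge is around row 424.

Run:
```python
from h import *
c=camera('wrist'); g=c['img'].astype(int)
s=onplane(c,[(252,246),(385,246),(378,409),(260,409)],.042)[:,:2]*1e3
b=onplane(c,[(193,165),(450,165),(245,425),(394,425),(215,187),(428,187),(321,425)],.024)[:,:2]*1e3
a=np.radians(-28.4);x=np.array([np.cos(a),np.sin(a)]);y=np.array([-x[1],x[0]])
for n,q in(('s',s),('b',b)): print(n,(q@x).round(1),(q@y).round(1))
tcp=manip.get_obs()['position'][:2]*1e3; print('tcp',tcp@x,tcp@y)
# sub-edge: columns profile
for r in (180,): print([tuple(g[r,i]) for i in (190,192,194,196,448,450,452)])
print([(r,tuple(g[r,270])) for r in range(157,168,2)],[(r,tuple(g[r,321])) for r in range(418,432,2)])
```

```text
s [478.9 479.  543.2 543.2] [280.  323.2 323.9 279.6]
b [454.7 454.8 566.4 566.5 462.6 462.7 566.1] [257.4 348.  269.5 334.3 264.7 340.7 302.6]
tcp 509.7460810824861 301.06557957781274
[(np.int64(46), np.int64(42), np.int64(42)), (np.int64(44), np.int64(47), np.int64(52)), (np.int64(68), np.int64(115), np.int64(183)), (np.int64(62), np.int64(108), np.int64(173)), (np.int64(68), np.int64(116), np.int64(185)), (np.int64(63), np.int64(106), np.int64(168)), (np.int64(41), np.int64(40), np.int64(39))]
[(157, (np.int64(42), np.int64(71), np.int64(108))), (159, (np.int64(43), np.int64(71), np.int64(110))), (161, (np.int64(42), np.int64(70), np.int64(110))), (163, (np.int64(58), np.int64(98), np.int64(156))), (165, (np.int64(64), np.int64(112), np.int64(180))), (167, (np.int64(66), np.int64(114), np.int64(181)))] [(418, (np.int64(111), np.int64(194), np.int64(253))), (420, (np.int64(109), np.int64(193), np.int64(253))), (422, (np.int64(110), np.int64(193), np.int64(253))), (424, (np.int64(93), np.int64(185), np.int64(255))), (426, (np.int64(255), np.int64(254), np.int64(150))), (428, (np.int64(255), np.int64(253), np.int64(151))), (430, (np.int64(255), np.int64(253), np.int64(151)))]
```

Call:
{"name": "carry_out", "arguments": {"deltas": [[0.005, 0.007, 0, 0, -0.3], [0.005, 0.007, 0.02, 0, -0.3], [0.005, 0.007, 0.038, 0, -0.3], [0.005, 0.007, 0.039, 0, -0.3], [0.005, 0.007, 0.039, 0, 0.35], [0.005, 0.007, 0.039, 0, 0.35], [0.005, 0.007, 0.03, 0, 0.35], [0.005, 0.007, -0.2, 0, 0.35], [0.005, 0.007, -0.6, 0, 0.4], [0.005, 0.007, -1.0, 0, 0.4], [0.005, 0.007, -1.0, 0, 0.4], [0.005, 0.007, -1.0, 0, 0.4]]}}

```text
clock: 8.72
position: [0.5912, 0.024, 0.2032]
ee_rot: [0.246, 0.969, 0.0, -0.0]
ft_force: [0.1, -0.5, -0.9]
grip_width: 0.699
grasp_force: 0.0
```

Run:
```python
from h import *
state()
c=camera('wrist');save(c,'w5'); r=bodyfit(c,(.592,.023))
for q in('cover',):
    for x in outline_of(q,c)[:1]:
        P=cloud(c,x['region']); print(q,x['conf'],rect(P),np.median(P[:,2]))
```

```text
{'clock': 8.725, 'joint_pos': [-0.4918, 0.3037, 0.4552, 1.6431, -0.1404, 1.2273, 1.0667], 'position': [0.5912, 0.024, 0.2032], 'ee_rot': [0.2459, 0.9693, 0.0001, -0.0001], 'ft_force': [0.0899, -0.4942, -0.8883], 'grip_width': 0.6994, 'grasp_force': 0.0}
blue 18980.0 (array([591.9,  23.8]), array([ 92.6, 113.3]), -28.5)
white 5722.0 (array([592. ,  24.2]), array([44.9, 65.4]), -28.4)
brass 402.0 (array([535.4,  54.3]), array([13.6, 13.9]), 61.6)
```

Call:
{"name": "carry_out", "arguments": {"deltas": [[0.3, 0.24, 0, 0.33, 0.5], [0.6, 0.487, 0, 0.66, 0.5], [0.6, 0.487, 0, 0.983, 0.5], [0.6, 0.487, 0, 0.983, 0.5]]}}

```text
clock: 9.32
position: [0.5464, 0.1314, 0.2024]
ee_rot: [0.483, 0.875, -0.001, -0.001]
ft_force: [0.2, -0.0, 0.5]
grip_width: 0.749
grasp_force: 0.0
```

Call:
{"name": "carry_out", "arguments": {"deltas": [[0.38, 0.06, 0, 0.33, 0.5], [0.762, 0.129, 0, 0.66, 0.5], [0.762, 0.129, 0, 0.983, 0.5], [0.762, 0.129, 0, 0.983, 0.5]]}}

```text
clock: 9.82
position: [0.503, 0.2375, 0.2029]
ee_rot: [0.69, 0.724, -0.001, 0.0]
ft_force: [0.2, -0.7, 0.8]
grip_width: 0.751
grasp_force: 0.0
```

Call:
{"name": "carry_out", "arguments": {"deltas": [[0, 0, 0, 0.33, 0.5], [0, 0, 0, 0.66, 0.5], [0, 0, 0, 0.983, 0.5], [0, 0, 0, 0.983, 0.5], [0, 0, 0, 0.983, 0.5]]}}

```text
clock: 10.45
position: [0.5032, 0.2373, 0.2034]
ee_rot: [0.851, 0.525, -0.0, 0.0]
ft_force: [0.1, 0.5, 0.4]
grip_width: 0.744
grasp_force: 0.0
```

```bash
cat >> h.py <<'E'
def brassfit(c,ctr,z,R=.05):
    H,S,V=cv2.split(cv2.cvtColor(c['img'],cv2.COLOR_RGB2HSV)); v,u=np.mgrid[:480,:640]
    X=onplane(c,np.c_[u.ravel(),v.ravel()],z)[:,:2].reshape(480,640,2)
    m=(H>12)&(H<34)&(S>90)&(V>70)&(np.hypot(X[...,0]-ctr[0],X[...,1]-ctr[1])<R)
    k=max(cv2.findContours(cv2.morphologyEx(m.astype(np.uint8),cv2.MORPH_OPEN,np.ones((3,3))),cv2.RETR_EXTERNAL,cv2.CHAIN_APPROX_NONE)[0],key=cv2.contourArea)
    r=rect(onplane(c,k[:,0],z)); print('brass',cv2.contourArea(k),r); return r
E
python3 - <<'E'
from h import *
state()
c=camera('wrist');save(c,'w6'); brassfit(c,(.502,.239),.012)
for q in('cover',):
    for x in outline_of(q,c)[:1]:
        P=cloud(c,x['region']); print(q,x['conf'],rect(P),np.median(P[:,2]))
E
```

```text
{'clock': 10.45, 'joint_pos': [-0.9667, 0.2254, 0.5122, 1.7378, -0.1171, 1.209, -0.8888], 'position': [0.5032, 0.2373, 0.2034], 'ee_rot': [0.851, 0.5251, -0.0001, 0.0001], 'ft_force': [0.1348, 0.4986, 0.3605], 'grip_width': 0.7441, 'grasp_force': 0.0}
brass 4957.0 (array([504.2, 240. ]), array([44.8, 65.6]), 62.2)
cover 0.56 (array([503.4, 239.8]), array([43.9, 64.4]), 63.1) 0.011380684397381269
```

Call:
{"name": "carry_out", "arguments": {"deltas": [[0.015, -0.002, 0.3, 0.015, 0.4], [0.015, -0.002, 0.7, 0.015, 0.4], [0.015, -0.002, 0.95, 0.015, 0.4], [0.015, -0.002, 0.95, 0.015, 0.4], [0.015, -0.002, 0.95, 0.015, 0.4]]}}

```text
clock: 11.18
position: [0.5046, 0.2407, 0.0627]
ee_rot: [0.854, 0.52, 0.001, -0.0]
ft_force: [1.1, -0.8, 0.7]
grip_width: 0.701
grasp_force: 0.0
```

Call:
{"name": "carry_out", "arguments": {"deltas": [[0, 0, 0.12, 0, 0.4], [0, 0, 0.235, 0, 0.4], [0, 0, 0.235, 0, 0.4], [0, 0, 0.235, 0, 0], [0, 0, 0.235, 0, -0.3], [0, 0, 0.235, 0, -0.3], [0, 0, 0.235, 0, -0.3], [0, 0, 0.235, 0, -0.3]], "force": 50}}

```text
clock: 12.18
position: [0.5039, 0.2405, 0.0262]
ee_rot: [0.854, 0.52, 0.0, -0.0]
ft_force: [-2.2, -1.3, 6.2]
grip_width: 0.494
grasp_force: 51.4
```

Call:
{"name": "carry_out", "arguments": {"deltas": [[0, 0, -0.1, 0, -0.3], [0, 0, -0.4, 0, -0.3], [0, 0, -0.8, 0, -0.3], [0, 0, -0.95, 0, -0.3], [0, 0, -0.95, 0, -0.3]]}}

```text
clock: 12.8
position: [0.5044, 0.2408, 0.1705]
ee_rot: [0.854, 0.52, 0.002, -0.0]
ft_force: [0.1, -0.1, -0.8]
grip_width: 0.493
grasp_force: 51.2
```

Call:
{"name": "carry_out", "arguments": {"deltas": [[-0.17, 0.2, 0, -0.33, -0.3], [-0.34, 0.4, 0, -0.66, -0.3], [-0.508, 0.593, 0, -0.987, -0.3], [-0.508, 0.593, 0, -0.987, -0.3]]}}

```text
clock: 13.3
position: [0.5477, 0.1277, 0.167]
ee_rot: [0.694, 0.72, -0.001, 0.0]
ft_force: [-0.6, 0.3, -1.3]
grip_width: 0.494
grasp_force: 51.2
```

Call:
{"name": "carry_out", "arguments": {"deltas": [[-0.24, 0.09, 0, -0.33, -0.3], [-0.48, 0.18, 0, -0.66, -0.3], [-0.734, 0.264, 0, -0.987, -0.3], [-0.734, 0.264, 0, -0.987, -0.3]]}}

```text
clock: 13.8
position: [0.5912, 0.02, 0.1671]
ee_rot: [0.488, 0.873, -0.001, -0.0]
ft_force: [0.5, 1.0, -0.4]
grip_width: 0.495
grasp_force: 51.2
```

Call:
{"name": "carry_out", "arguments": {"deltas": [[0, 0, 0.1, -0.33, -0.3], [0, 0, 0.2, -0.66, -0.3], [0, 0, 0.4, -0.987, -0.3], [0, 0, 0.5, -0.987, -0.3], [0, 0, 0.5, -0.987, -0.3], [0, 0, 0.5, -0.987, -0.3]]}}

```text
clock: 14.55
position: [0.5918, 0.0236, 0.0941]
ee_rot: [0.248, 0.969, 0.0, 0.0]
ft_force: [0.8, -0.4, -0.7]
grip_width: 0.492
grasp_force: 51.1
```

Run:
```python
from h import *
state()
c=camera('wrist');save(c,'w7')
P=cloud(c,(c['depth']>0)); H,S,V=cv2.split(cv2.cvtColor(c['img'],cv2.COLOR_RGB2HSV))
P=cloud(c,(H>12)&(H<34)&(S>90)&(V>70)); P=P[np.hypot(P[:,0]-.592,P[:,1]-.023)<.05]; print(np.percentile(P[:,2],[5,25,50,75,95]))
```

```text
{'clock': 14.55, 'joint_pos': [-0.4249, 0.4126, 0.3786, 1.7446, -0.1753, 1.0166, 1.0872], 'position': [0.5918, 0.0236, 0.0941], 'ee_rot': [0.2479, 0.9688, 0.0002, 0.0005], 'ft_force': [0.8175, -0.4133, -0.7232], 'grip_width': 0.492, 'grasp_force': 51.1385}
[0.07385061 0.07864846 0.07910421 0.07950926 0.0800815 ]
```

View pics/w7.png

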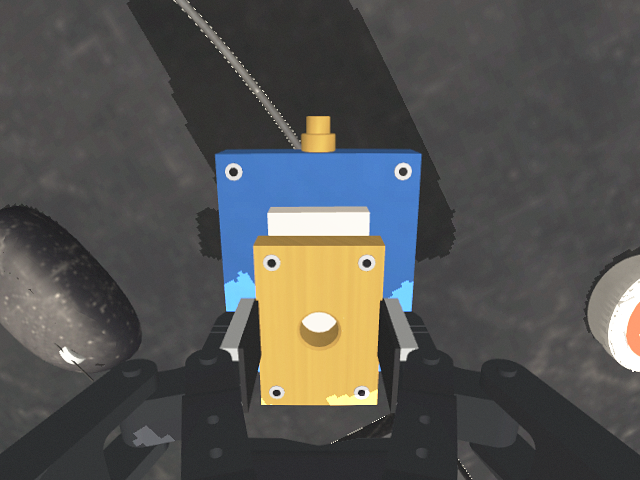

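The cover is held level, with top corners near (254,246), (384,246), (377,405) and (262,405). The spacer's far top edge is at row 213 from columns 268 to 369, and the body's far edge is at row 154 from 216 to 421.

Run:
```python
from h import *
c=camera('wrist')
a=np.radians(-28.4);x=np.array([np.cos(a),np.sin(a)]);y=np.array([-x[1],x[0]])
for n,p,z in(('cover',[(254,246),(384,246),(377,405),(262,405),(271.5,263),(367,263),(361.5,393),(276.5,393)],.0799),('sp',[(268,213),(369,213)],.036),('body',[(216,154),(421,154),(234,172),(403,172)],.024)):
    q=onplane(c,p,z)[:,:2]*1e3; print(n,(q@x).round(1),(q@y).round(1))
t=manip.get_obs()['position'][:2]*1e3; print('tcp',t@x,t@y)
```

```text
cover [479.6 479.8 543.6 543.4 485.6 485.7 537.9 537.8] [281.5 324.7 325.  281.1 287.1 319.2 318.9 286.8]
sp [478.8 478.9] [281.2 324.6]
body [454.5 454.9 462.6 462.9] [257.5 348.6 265.1 340.9]
tcp 509.56244833178795 302.22231884087546
```

Call:
{"name": "carry_out", "arguments": {"deltas": [[0.006, 0, 0.07, 0, -0.3], [0.006, 0, 0.14, 0, -0.3], [0.006, 0, 0.18, 0, -0.3], [0.006, 0, 0.2, 0, -0.3], [0.006, 0, 0.207, 0, -0.3], [0.006, 0, 0.207, 0, -0.3]]}}

```text
clock: 15.4
position: [0.5908, 0.0237, 0.0624]
ee_rot: [0.247, 0.969, 0.0, 0.0]
ft_force: [0.1, 0.1, -0.9]
grip_width: 0.493
grasp_force: 51.2
```

Call:
{"name": "carry_out", "arguments": {"deltas": [[0, 0, 0, 0, 0.1], [0, 0, 0, 0, 0.35], [0, 0, 0, 0, 0.35], [0, 0, -0.2, 0, 0.4], [0, 0, -0.6, 0, 0.4], [0, 0, -0.99, 0, 0.4], [0, 0, -0.99, 0, 0.4], [0, 0, -0.99, 0, 0.4]]}}

```text
clock: 16.4
position: [0.5903, 0.0238, 0.2102]
ee_rot: [0.247, 0.969, 0.0, -0.0]
ft_force: [0.4, 0.1, -0.6]
grip_width: 0.699
grasp_force: 0.0
```

Run:
```python
from h import *
state()
c=camera('wrist');save(c,'w8'); bodyfit(c,(.592,.0235)); brassfit(c,(.592,.0235),.048)
# hole centre: dark/nonbrass blob in the cover
H,S,V=cv2.split(cv2.cvtColor(c['img'],cv2.COLOR_RGB2HSV)); 
v,u=np.mgrid[:480,:640]; X=onplane(c,np.c_[u.ravel(),v.ravel()],.048)[:,:2].reshape(480,640,2)
m=~((H>12)&(H<34)&(S>90)&(V>150))&(np.hypot(X[...,0]-.592,X[...,1]-.0235)<.012)
k=max(cv2.findContours(m.astype(np.uint8),cv2.RETR_EXTERNAL,cv2.CHAIN_APPROX_NONE)[0],key=cv2.contourArea)
print('hole',rect(onplane(c,k[:,0],.048)))
t=camera('top')
for n,q in(('pin','pin'),):
    for x in outline_of(q,t)[:1]:
        P=cloud(t,x['region']);T=P[P[:,2]>.08]; print(n,rect(T))
```

```text
{'clock': 16.4, 'joint_pos': [-0.4538, 0.292, 0.4075, 1.6346, -0.1212, 1.2403, 1.0502], 'position': [0.5903, 0.0238, 0.2102], 'ee_rot': [0.2466, 0.9691, 0.0001, -0.0002], 'ft_force': [0.3668, 0.1014, -0.6454], 'grip_width': 0.6986, 'grasp_force': 0.0}
blue 18118.5 (array([591.9,  23.9]), array([ 92.7, 112.8]), -28.5)
white 74.0 (array([612.8, -29. ]), array([7.2, 7.5]), 61.6)
brass 4859.5 (array([590.9,  24.1]), array([43.4, 63.6]), -29.0)
brass 4859.5 (array([590.9,  24.1]), array([43.4, 63.6]), -29.0)
hole (array([591.1,  24.2]), array([11.3, 11.3]), 15.8)
pin (array([ 537.9, -272.8]), array([14.5, 15.7]), -42.5)
```

View pics/w8.png

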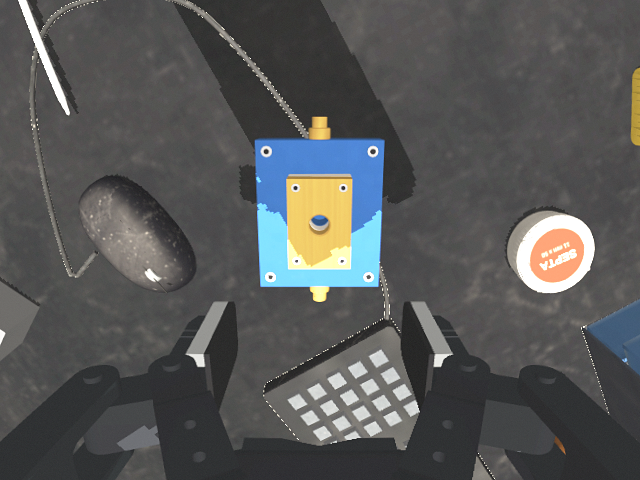

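The cover now lies squarely on the spacer, with its hole at (319,222). The pin comes next, after a quick clearance check on the instrument to the right.

Run:
```python
from h import *
for n in('top','side'):
    c=camera(n);P=cloud(c,c['depth']>0)
    m=(P[:,0]>.35)&(P[:,0]<.8)&(P[:,1]<-.31)&(P[:,1]>-.6)&(P[:,2]>.03)
    for x in np.arange(.35,.8,.05):
        k=m&(P[:,0]>=x)&(P[:,0]<x+.05)
        if k.any(): i=P[k]; print(n,round(x,2),k.sum(),'ymax',i[:,1].max().round(3),'zmax',i[:,2].max().round(2))
```

```text
top 0.4 1031 ymax -0.453 zmax 0.33
top 0.45 2487 ymax -0.452 zmax 0.34
top 0.5 2550 ymax -0.449 zmax 0.35
top 0.55 2645 ymax -0.446 zmax 0.36
top 0.6 2704 ymax -0.444 zmax 0.37
top 0.65 2771 ymax -0.441 zmax 0.38
top 0.7 2859 ymax -0.439 zmax 0.39
top 0.75 2907 ymax -0.437 zmax 0.4
side 0.35 552 ymax -0.507 zmax 0.3
side 0.4 15103 ymax -0.456 zmax 0.36
side 0.45 18477 ymax -0.453 zmax 0.49
side 0.5 15395 ymax -0.451 zmax 0.56
side 0.55 1904 ymax -0.449 zmax 0.56
side 0.6 1033 ymax -0.447 zmax 0.56
side 0.65 447 ymax -0.444 zmax 0.56
side 0.7 117 ymax -0.441 zmax 0.56
side 0.75 64 ymax -0.439 zmax 0.47
```

Call:
{"name": "carry_out", "arguments": {"deltas": [[-0.11, -0.3, 0, 0, 0.4], [-0.22, -0.64, 0, 0, 0.4], [-0.32, -0.948, 0, 0, 0.4], [-0.32, -0.948, 0, 0, 0.4]]}}

```text
clock: 17.15
position: [0.5633, -0.1291, 0.2104]
ee_rot: [0.25, 0.968, -0.001, -0.0]
ft_force: [0.3, 0.5, 0.2]
grip_width: 0.702
grasp_force: 0.0
```

Call:
{"name": "carry_out", "arguments": {"deltas": [[-0.11, -0.3, 0, 0, 0.2], [-0.22, -0.64, 0, 0, 0.2], [-0.32, -0.948, 0, 0, 0.2], [-0.32, -0.948, 0, 0, 0.2], [-0.32, -0.948, 0, 0, 0.2]]}}

```text
clock: 17.77
position: [0.5393, -0.2707, 0.21]
ee_rot: [0.246, 0.969, 0.0, -0.0]
ft_force: [0.5, 0.2, 0.2]
grip_width: 0.601
grasp_force: 0.0
```

Run:
```python
from h import *
state()
c=camera('wrist');save(c,'w9')
H,S,V=cv2.split(cv2.cvtColor(c['img'],cv2.COLOR_RGB2HSV))
P=cloud(c,((H<8)|(H>172))&(S>130)&(V>60)); P=P[np.hypot(P[:,0]-.538,P[:,1]+.272)<.04]
T=P[P[:,2]>.082]; print(len(P),len(T),rect(T),np.percentile(P[:,2],[5,50,95]))
x=outline_of('pin_stand',c)
if x:
    P=cloud(c,x[0]['region']);T=P[(P[:,2]>.044)&(P[:,2]<.0505)];print('stand',x[0]['conf'],rect(T),np.median(T[:,2]))
```

```text
{'clock': 17.775, 'joint_pos': [-0.0579, 0.3389, 0.5591, 1.606, -0.1874, 1.2516, 1.608], 'position': [0.5393, -0.2707, 0.21], 'ee_rot': [0.2462, 0.9692, 0.0004, -0.0005], 'ft_force': [0.4897, 0.1578, 0.1878], 'grip_width': 0.6006, 'grasp_force': 0.0}
737 510 (array([ 538.6, -271.1]), array([14.5, 15.4]), 54.6) [0.05865867 0.08483822 0.08632322]
stand 0.87 (array([ 539. , -271.7]), array([46.1, 46.4]), -64.5) 0.04740712621969641
```

View pics/w9.png

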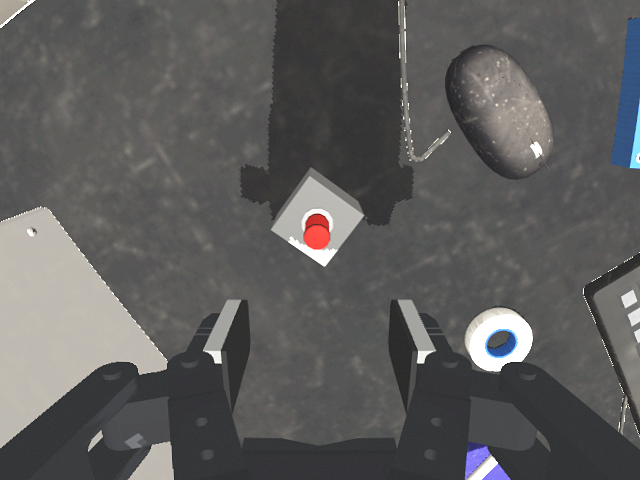

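The pin handle is at (316,232), centred between the open fingers, and nothing stands near it. Descending.

Call:
{"name": "carry_out", "arguments": {"deltas": [[0.002, -0.009, 0.3, 0, 0.1], [0.002, -0.009, 0.6, 0, 0.1], [0.002, -0.009, 0.8, 0, 0.1], [0.002, -0.009, 0.887, 0, 0.1], [0.002, -0.009, 0.887, 0, 0.1], [0.002, -0.009, 0.887, 0, 0.1]]}}

```text
clock: 18.62
position: [0.5389, -0.2731, 0.079]
ee_rot: [0.247, 0.969, 0.0, 0.001]
ft_force: [-0.2, -0.3, 0.6]
grip_width: 0.549
grasp_force: 0.0
```

Call:
{"name": "carry_out", "arguments": {"deltas": [[0, 0, 0, 0, -0.3], [0, 0, 0, 0, -0.9], [0, 0, 0, 0, -0.9], [0, 0, 0, 0, -0.9], [0, 0, 0, 0, -0.9], [0, 0, 0, 0, -0.9], [0, 0, 0, 0, -0.9]], "force": 50}}

```text
clock: 19.5
position: [0.5384, -0.2732, 0.0785]
ee_rot: [0.247, 0.969, 0.0, 0.001]
ft_force: [-1.3, 0.1, 6.4]
grip_width: 0.171
grasp_force: 48.8
```

Call:
{"name": "carry_out", "arguments": {"deltas": [[0, 0, -0.05, 0, -0.9], [0, 0, -0.2, 0, -0.9], [0, 0, -0.4, 0, -0.9], [0, 0, -0.6, 0, -0.9], [0, 0, -0.7, 0, -0.9], [0, 0, -0.7, 0, -0.9]]}}

```text
clock: 20.25
position: [0.5383, -0.2732, 0.1833]
ee_rot: [0.247, 0.969, 0.0, 0.001]
ft_force: [-0.6, -1.4, -1.2]
grip_width: 0.17
grasp_force: 49.0
```

Call:
{"name": "carry_out", "arguments": {"deltas": [[0.08, 0.24, 0, 0, -0.9], [0.16, 0.48, 0, 0, -0.9], [0.24, 0.72, 0, 0, -0.9], [0.317, 0.953, 0, 0, -0.9], [0.317, 0.953, 0, 0, -0.9]]}}

```text
clock: 20.88
position: [0.5647, -0.1208, 0.1809]
ee_rot: [0.244, 0.97, 0.0, -0.001]
ft_force: [-0.6, -0.5, 0.1]
grip_width: 0.172
grasp_force: 49.1
```

Call:
{"name": "carry_out", "arguments": {"deltas": [[0.08, 0.24, 0, 0, -0.9], [0.16, 0.48, 0, 0, -0.9], [0.24, 0.72, 0, 0, -0.9], [0.317, 0.953, 0, 0, -0.9], [0.317, 0.953, 0, 0, -0.9], [0.317, 0.953, 0.2, 0, -0.9], [0.317, 0.953, 0.2, 0, -0.9]]}}

```text
clock: 21.75
position: [0.5894, 0.0219, 0.1501]
ee_rot: [0.247, 0.969, -0.001, -0.002]
ft_force: [0.2, -1.0, -0.3]
grip_width: 0.169
grasp_force: 49.0
```

Run:
```python
from h import *
state()
c=camera('wrist');save(c,'w10')
cv2.imwrite('pics/w10c.png',cv2.resize(c['img'][140:470,180:460,::-1],None,fx=1.8,fy=1.8))
```

```text
{'clock': 21.75, 'joint_pos': [-0.4543, 0.3496, 0.4142, 1.7002, -0.1518, 1.129, 1.0742], 'position': [0.5894, 0.0219, 0.1501], 'ee_rot': [0.2474, 0.9689, -0.0013, -0.0023], 'ft_force': [0.1871, -1.0363, -0.3419], 'grip_width': 0.1685, 'grasp_force': 49.0103}
```

View pics/w10c.png

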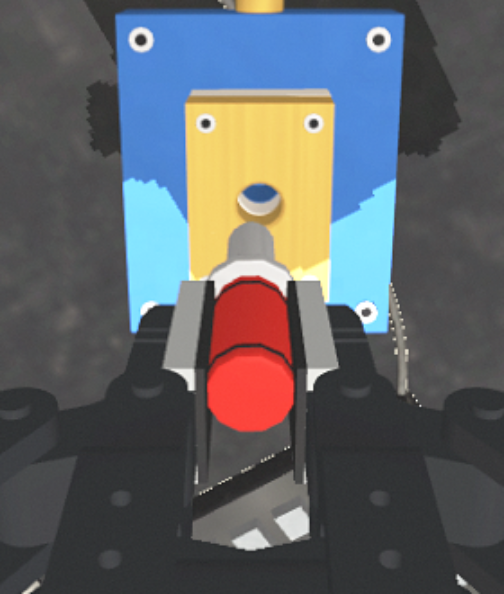

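The pin is upright in the fingers. In the crop its shank is at (252,235) and its cap at (251,388), while the hole is at (259,200). I'll now measure the pin against the hole.

```bash
cat > pm.py <<'E'
from h import *
o=state(); dz=o['position'][2]
c=camera('wrist'); H,S,V=cv2.split(cv2.cvtColor(c['img'],cv2.COLOR_RGB2HSV)); g=c['img'].astype(int)
a=np.radians(-28.5);x=np.array([np.cos(a),np.sin(a)]);y=np.array([-x[1],x[0]])
pr=lambda n,q:print(n,(q[:,:2]*1e3@x).round(1),(q[:,:2]*1e3@y).round(1))
red=((H<8)|(H>172))&(S>120)&(V>225); red[:, :270]=0; red[:,370:]=0
k=max(cv2.findContours(red.astype(np.uint8),cv2.RETR_EXTERNAL,cv2.CHAIN_APPROX_NONE)[0],key=cv2.contourArea)
(u,v),r=cv2.minEnclosingCircle(k); print('cap',u,v,r,cv2.boundingRect(k)); pr('cap',onplane(c,[(u,v)],dz+.0075))
for row in range(255,285,4):
    s=S[row,285:355]; print(row,''.join('#' if i<45 else '.' for i in s))
pr('tcp',np.array([o['position']]))
E
python3 pm.py
python3 - <<'E'
from h import *
c=camera('wrist'); H,S,V=cv2.split(cv2.cvtColor(c['img'],cv2.COLOR_RGB2HSV))
a=np.radians(-28.5);x=np.array([np.cos(a),np.sin(a)]);y=np.array([-x[1],x[0]])
pr=lambda n,q:print(n,(q[:,:2]*1e3@x).round(1),(q[:,:2]*1e3@y).round(1))
f=lambda p:[(180+u/1.8,140+v/1.8) for u,v in p]
pr('cover far corners',onplane(c,f([(186,102),(334,102)]),.048))
pr('cover screws',onplane(c,f([(206,123.5),(313.5,123.5)]),.048))
pr('body screws',onplane(c,f([(141,40),(378.5,40)]),.024)); pr('body corners',onplane(c,f([(117,13.5),(404,13.5)]),.024))
pr('hole c',onplane(c,f([(260,200)]),.048))
pr('nose',onplane(c,f([(251.5,223)]),.0776))
E
```

```text
{'clock': 21.8, 'joint_pos': [-0.4544, 0.3483, 0.4145, 1.6981, -0.1517, 1.1299, 1.0739], 'position': [0.5903, 0.0221, 0.1516], 'ee_rot': [0.2475, 0.9689, -0.0008, -0.0012], 'ft_force': [-0.1139, 1.059, 0.1857], 'grip_width': 0.1686, 'grasp_force': 49.0304}
cap 318.7340393066406 357.5 24.156980514526367 (295, 337, 48, 42)
cap [507.] [301.7]
255 ................................###########...........................
259 ......................................................................
263 ...................................#..................................
267 ..........................#################...........................
271 .......................#######################........................
275 ......................#########################.......................
279 ......................#########################.......................
283 ......................#########################.......................
tcp [508.2] [301.1]
cover far corners [479.9 480. ] [283.2 327.3]
cover screws [486.5 486.5] [289.  321.3]
body screws [464.1 464.2] [267.  343.8]
body corners [455.6 455.7] [259.6 351.7]
hole c [510.7] [305.3]
nose [507.4] [302.6]
```

Call:
{"name": "carry_out", "arguments": {"deltas": [[0, 0, 0.03, 0, -0.9], [0, 0, 0.03, 0, -0.9], [0, 0, 0.03, 0, -0.9], [0, 0, 0.03, 0, -0.9]]}}

```text
clock: 22.4
position: [0.5912, 0.0236, 0.1483]
ee_rot: [0.247, 0.969, 0.0, 0.0]
ft_force: [0.1, 1.2, -0.7]
grip_width: 0.172
grasp_force: 49.0
```

```bash
cat >> pm.py <<'E'
br=((H>12)&(H<34)&(S>90)&(V>100)).astype(np.uint8)
save(c,'w11')
# edges of the cover top face and hole by rows, subpixel columns
zc=.048
for row in range(195,232,6):
    cols=np.nonzero(br[row,250:390])[0]+250
    if len(cols): pr(f'cover row {row} cols {cols.min()} {cols.max()}',onplane(c,[(cols.min()-.5,row),(cols.max()+.5,row)],zc))
for name,sl in(('shank',range(270,290,4)),):
    for row in sl:
        cols=np.nonzero(S[row,295:345]<45)[0]+295
        if len(cols): print('shank',row,cols.min(),cols.max()); pr('',onplane(c,[((cols.min()+cols.max())/2,row)],dz-.0725+.014))
hb=(1-br); hb[:205]=0;hb[270:]=0;hb[:,:300]=0;hb[:,345:]=0
for row in range(225,268,3):
    print(row,''.join('#' if i else '.' for i in hb[row,285:355]))
E
python3 pm.py
```

```text
{'clock': 22.4, 'joint_pos': [-0.4547, 0.3517, 0.4126, 1.7012, -0.1542, 1.1205, 1.0751], 'position': [0.5912, 0.0236, 0.1483], 'ee_rot': [0.2467, 0.9691, 0.0001, 0.0001], 'ft_force': [0.1272, 1.1659, -0.6579], 'grip_width': 0.1721, 'grasp_force': 49.0232}
cap 318.7340393066406 357.5 24.156980514526367 (295, 337, 48, 42)
cap [507.1] [303.4]
255 ...........................##############.............................
259 ......................................................................
263 ..................................##..................................
267 .........................##################...........................
271 .......................#######################........................
275 ......................#########################.......................
279 ......................#########################.......................
283 ......................#########################.......................
tcp [508.3] [302.8]
cover row 195 cols 278 359 [477.8 477.9] [281.8 324.8]
cover row 201 cols 278 359 [481.1 481.1] [281.7 324.9]
cover row 207 cols 278 359 [
[... 846 characters left out ...]
.........................
243 .........................##################...........................
246 .......................######################.........................
249 ......................########################........................
252 .......................######################.........................
255 ...........................###############............................
258 ......................................................................
261 ......................................................................
264 ..............................#########...............................
267 .........................###################..........................
```

Run:
```python
from h import *
c=camera('wrist'); g=c['img']; H,S,V=cv2.split(cv2.cvtColor(g,cv2.COLOR_RGB2HSV))
a=np.radians(-28.5);x=np.array([np.cos(a),np.sin(a)]);y=np.array([-x[1],x[0]])
X=lambda u,v,z:(onplane(c,[(u,v)],z)[0,:2]*1e3@x).round(2)
gr=cv2.cvtColor(g,cv2.COLOR_RGB2GRAY).astype(float)
def edges(col,r0,r1,n): 
    p=gr[r0:r1,col-2:col+3].mean(1); d=np.diff(p); i=np.argsort(-abs(d))[:n]; return sorted((int(r0+j+1),int(d[j])) for j in i)
print('body',edges(250,130,165,4),'cover',edges(305,180,205,4),'hole',edges(319,232,270,6))
print(X(319,145,.024),X(319,146,.024),'cover',X(319,192,.048),X(319,196,.048),'hole far',X(319,239.5,.048))
print('cap c',X(319,358,.1558),X(319,337,.1558),X(319,379,.1558))
print('nose tip',X(319,262.5,.0758),'nosebase ctr',X(319,273.5,.0858))
def proj(bx,z):  # body-x, body-y 303.4
    w=(x*bx+y*303.4)/1e3; k,d=K(c); R=c['R']
    return cv2.projectPoints(np.array([[w[0],w[1],z]]),cv2.Rodrigues(R)[0],c['t'],k,d)[0].ravel().round(1)
for b in(507,508,509): print(b,'tipfar',proj(b-2.5,.0758),'capfar/near',proj(b-8,.1558),proj(b+8,.1558),'collar far',proj(b-11,.1218-.0),'collar low far',proj(b-11,.1178))
print('collar',edges(319,275,330,8))
```

```text
body [(153, 60), (154, 37), (157, -62), (163, 77)] cover [(187, 34), (188, 34), (191, -48), (195, 46)] hole [(240, -37), (241, -53), (250, 26), (251, 72), (257, 35), (258, -108)]
453.77 454.33 cover 476.26 478.39 hole far 502.25
cap c 507.25 499.98 514.83
nose tip 505.38 nosebase ctr 507.12
507 tipfar [318.7 260.8] capfar/near [318.7 334.1] [318.7 379.5] collar far [318.7 281.1] collar low far [318.7 277. ]
508 tipfar [318.7 262.7] capfar/near [318.7 337. ] [318.7 382.2] collar far [318.7 283.6] collar low far [318.7 279.5]
509 tipfar [318.7 264.7] capfar/near [318.7 340. ] [318.7 384.8] collar far [318.7 286.1] collar low far [318.7 281.9]
collar [(284, 34), (285, 55), (286, -5), (293, -81), (294, -72), (296, -39), (297, 27), (298, 21)]
```

Call:
{"name": "carry_out", "arguments": {"deltas": [[-0.009, -0.001, 0.0, 0, -0.9], [-0.009, -0.001, 0.06, 0, -0.9], [-0.009, -0.001, 0.12, 0, -0.9], [-0.009, -0.001, 0.17, 0, -0.9], [-0.009, -0.001, 0.2, 0, -0.9], [-0.009, -0.001, 0.22, 0, -0.9], [-0.009, -0.001, 0.24, 0, -0.9], [-0.009, -0.001, 0.24, 0, -0.9]]}}

```text
clock: 23.5
position: [0.5922, 0.0228, 0.112]
ee_rot: [0.247, 0.969, 0.0, -0.0]
ft_force: [-0.4, 1.1, -0.6]
grip_width: 0.171
grasp_force: 49.0
```

Call:
{"name": "carry_out", "arguments": {"deltas": [[0, 0, 0.02, 0, -0.9], [0, 0, 0.04, 0, -0.9], [0, 0, 0.06, 0, -0.9], [0, 0, 0.08, 0, -0.9], [0, 0, 0.1, 0, -0.9], [0, 0, 0.1, 0, -0.9]]}}

```text
clock: 24.25
position: [0.5921, 0.0228, 0.0968]
ee_rot: [0.247, 0.969, -0.0, -0.0]
ft_force: [0.4, 0.1, -0.6]
grip_width: 0.167
grasp_force: 49.0
```

No force yet and the tip is at the bore mouth, so I'm continuing down.

Call:
{"name": "carry_out", "arguments": {"deltas": [[0, 0, 0.02, 0, -0.9], [0, 0, 0.04, 0, -0.9], [0, 0, 0.06, 0, -0.9], [0, 0, 0.08, 0, -0.9], [0, 0, 0.1, 0, -0.9], [0, 0, 0.11, 0, -0.9], [0, 0, 0.117, 0, -0.9], [0, 0, 0.117, 0, -0.9]]}}

```text
clock: 25.25
position: [0.5923, 0.0228, 0.0796]
ee_rot: [0.247, 0.969, 0.0, -0.0]
ft_force: [0.0, 0.4, -0.6]
grip_width: 0.168
grasp_force: 49.0
```

Call:
{"name": "carry_out", "arguments": {"deltas": [[0, 0, 0.006, 0, -0.9], [0, 0, 0.006, 0, -0.9], [0, 0, 0.006, 0, -0.5], [0, 0, 0.006, 0, -0.2], [0, 0, 0.006, 0, 0.0], [0, 0, 0.006, 0, 0.0], [0, 0, -0.3, 0, 0.0], [0, 0, -0.7, 0, 0.0], [0, 0, -0.9, 0, 0.0], [0, 0, -0.9, 0, 0.0], [0, 0, -0.9, 0, 0.0]]}}

```text
clock: 26.62
position: [0.5918, 0.0229, 0.2137]
ee_rot: [0.247, 0.969, -0.0, -0.001]
ft_force: [-0.2, -0.2, 0.1]
grip_width: 0.502
grasp_force: 0.0
```

Run:
```python
from h import *
state()
c=camera('wrist');save(c,'w12'); bodyfit(c,(.592,.0235)); brassfit(c,(.592,.0235),.048)
for n in('wrist','side','top'):
    c=camera(n)
    H,S,V=cv2.split(cv2.cvtColor(c['img'],cv2.COLOR_RGB2HSV))
    P=cloud(c,((H<8)|(H>172))&(S>120)&(V>60)); P=P[np.hypot(P[:,0]-.592,P[:,1]-.023)<.04]
    if len(P): T=P[P[:,2]>P[:,2].max()-.005]; print(n,len(P),len(T),rect(T),np.percentile(P[:,2],[1,50,95,100]))
c=camera('wrist'); cv2.imwrite('pics/w12c.png',cv2.resize(c['img'][100:340,200:440,::-1],None,fx=2.4,fy=2.4))
```

```text
{'clock': 26.625, 'joint_pos': [-0.468, 0.295, 0.4284, 1.6263, -0.1277, 1.2492, 1.0571], 'position': [0.5918, 0.0229, 0.2137], 'ee_rot': [0.2466, 0.9691, -0.0001, -0.0005], 'ft_force': [-0.2146, -0.2359, 0.1003], 'grip_width': 0.5017, 'grasp_force': 0.0}
blue 17724.5 (array([592.4,  23.7]), array([ 92.8, 112.9]), -28.5)
white 192.0 (array([592. ,  23.7]), array([13.8, 21.9]), 59.4)
brass 4839.0 (array([591.7,  23.9]), array([43.4, 63.5]), -28.5)
brass 4839.0 (array([591.7,  23.9]), array([43.4, 63.5]), -28.5)
wrist 723 503 (array([591.9,  23.8]), array([15.1, 15.1]), -19.6) [0.05546663 0.08477888 0.08633096 0.0873031 ]
side 85 29 (array([590.5,  21.3]), array([13.8, 15.6]), 60.9) [0.05889656 0.0777637  0.08755697 0.08834073]
```

View pics/w12c.png

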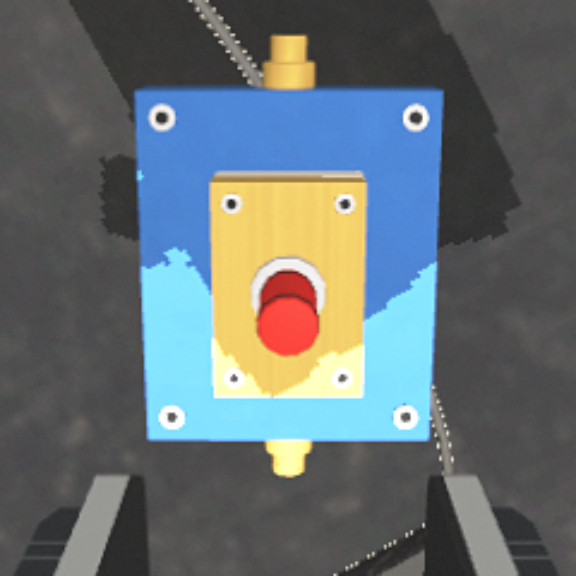

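The pin stands upright at crop position (288,320), with its top at about 86 mm, so the collar is on the cover. The plates are square and centred within about 1 mm. The gripper is clear, so I'm handing in.

```bash
python3 -c "
from workcell import ticket; print(ticket.hand_in())"
```

```text
the job is handed in; nothing more can be done
None
```

The flow cell is assembled and handed in: by the last camera check both plates are square and within about 1 mm of the bore, and the pin is upright with its collar on the cover. The arm stayed well clear of the tin, tee and tape roll, though I did not re-measure them, and the hand-in returned no verdict.

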